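# Load the thread keeper and latch its push-push tray

### The arm

A 6-joint arm with a two-finger parallel gripper is mounted at the origin on a cart in front of the work surface, level with it; the furniture and walls round the work are solid. World frame = base frame: x ahead of the robot, y to its left, z up, the work surface at z = 0. Lengths are in m, angles in rad, forces in N, time in s.
With the tool pointing down it reaches from about 0.35 to 0.925 m from the base axis. Payload 6.4 kg.
Tool frame: the origin (TCP) lies at the centre of the arm's flange, where the gripper is bolted on; the fingertips stand 173 mm ahead of it and the grasp point (between the pads) lies 155 mm ahead of it (r.grasp_offset is the z of the grasp point in the tool frame, in m); z points along the fingers, y is the direction in which the jaws open and shut (so a half turn about z gives the same grasp; the last joint's range is limited). The gripper opens to 85 mm and grips with 20 to 120 N. Pads are 22 mm wide; open, the fingers measure 114 mm over their backs; the gripper's body (76 mm by 85 mm) begins 54 mm behind the grasp point. The pads swing forward as they close: fully open they stand 13 mm farther back than shut.
Start: joints at [1.077, 0.245, 1.558, -0, 1.339, -0.174], TCP at [0.204, 0.617, 0.405] pointing down, gripper open.
Joint ranges: [-3.13, 3.13], [-1.02, 2.26], [0.13, 2.54], [-0.95, 4.09], [0.21, 2.88], [-2.74, 2.74]. Speed limits (rad/s): [2.57, 2.57, 3.14, 3.14, 3.14, 3.14].

### API

Orientations are given as a unit quaternion [x, y, z, w].
In Python, from station import r, optics gives the robot as it stands.
- The arm moves only by the tool servo_tool, never from a script. Its arguments are lists of equal length, an entry for each row: "travel": the shift along the tool's x, y, z each as a share of 3 cm, from -1 to 1, a list of three; "rotation": the turn, a rotation vector about the tool's x, y, z each as a share of 0.12 rad, from -1 to 1, a list of three. A call has 1 to 12 rows; each row shifts and turns the commanded pose from where the row before left it, along the tool's axes as they then stand; what a row does not reach is not made up. A row lasts 1/12 s, in which the tool goes at most 41.7 mm and 7.16 degrees, less where a joint would pass 70% of its speed; a pose out of reach is approached as far as the arm can. A call with a number of a shift or a turn outside -1 to 1 is refused whole. A call with a gripper value outside its range is refused whole. "gripper" is the closure, from 0 (fully open) to 1 (shut), set as the call begins (left out, the last holds). The fingers move at their own pace and stop on an object; the grip force is fixed at half the most. Time passes only in rows, so rows that do not move let the fingers close. It gives the time, the measured TCP pose, the force and the opening at its end, in the units of the state.
- r.read_state(): the state, without advancing time (a new reading comes with each control period).
- optics.capture(name): name is "scene" or "top"; returns a dict with "frame" (384x512x3 uint8, red, green, blue), "depth" (384x512 float32, m along the optical axis (not along the pixel's ray), 0 where there is no reading), "fx", "fy", "cx", "cy" (pixels), "R" (3x3) and "t" (3): a world point X has camera coordinates R X + t. Camera axes: x right, y down, z forward; pixel columns grow to the right and rows downward; lengths in m; the calibration is good to about 2 mm. A picture is of the moment at which its call begins.
- r.job_done(): hands the job in, once; it reports no verdict.
The state is a dict: "time": time; "joints": joint angles; "qvel": joint speeds; "joint_efforts": joint torques, N m; "tool_pos": TCP position; "eef_rot": TCP orientation; "contact_force": force on the tool from outside, world axes, zero at the start; "ft_torque": the same for the moment, N m; "finger_gap": opening from 0.0 (shut) to 1.0 (fully open).
Only numpy, scipy, OpenCV 4.12 (cv2) and the standard library are available. Lean on these libraries where they do the work, as an engineer would, in place of code of your own. Each camera call takes 0.05 s, during which the arm holds its last target.

### The job

Stand the linen thread spool upright in the blue ring of the thread keeper's pulled-out tray and let go of it. Then press the tray in gently on its black pad, by feel, until its push-push latch takes, let go, and make sure that the tray stays latched in with the spool still standing in its ring; leave the other things on the table alone.

Things in the scene. Friction and masses are not known exactly. Their poses are not given: they have to be found in the camera images.
- spool_mid (a point): Centre (half-way up, 20 mm above its foot) of the thread spool: wooden flanges 31 mm across and 8 mm thick at foot and top, white thread (18 mm across) between them, 40 mm high, 25 g, standing upright and loose at the right of the table front. z axis up along the spool. Grip it across the top flange.
- thread_keeper: The grey thread keeper, a fixed flat metal housing 180 mm long (x), 124 mm wide (y), 70 mm high, with a white tray sticking out of its open front. Origin on the table, on the centre line, 100 mm behind the housing's front face; its x axis points from the front into the housing (the direction in which the tray is pressed), y to the left, z up. Its yaw varies.
- ring (a point): Centre of the blue ring, at tray floor height (18 mm over the table); moves with the tray, axes as the housing's. Ring: 40 mm across inside, 8 mm high, wall 4 mm. With the tray out it lies 42 mm before the housing's front face and 36 mm behind the tray front's inner face. The tray's side walls, 96 mm apart over all, stand 11 mm above its floor.
- tray_front (a point): Middle of the top edge of the white tray front, 58 mm over the table (front 104 mm wide, 8 mm thick); moves with the tray. Only force tells when the tray is pressed far enough: pressed slowly (30 mm/s or less) it resists with under 9 N, then meets a rubber buffer at 5 to 6 N per mm. Push 12 to 15 N; 22 N of hand force damages it, so do not pinch it either.
- pad (a point): Centre of the outer face of the round black rubber pad (26 mm across, 3 mm proud) on the tray front, 36 mm over the table; moves with the tray, axes as the housing's. Press here along the housing's +x. A damped spring (2.7 N when out, about 6 N further in) returns the tray to all the way out unless it is latched.
- tray (a joint): Tray travel, m: 0 = out (start), grows inward, hard stop 0.076. Push-push: pressed into the buffer, then let go, it comes back about 9 mm and stays latched; pressed so again, it comes right out. The latch's depth differs in every unit, unseen: it rests latched anywhere from 0.037 to 0.061; the buffer begins about 8.5 mm deeper, and the latch takes just before the buffer.
- paste_jar: White paste jar with a red lid, 66 mm across, 67 mm high; loose bystander. Origin at its foot.
- dropper_bottle: Brown dropper bottle, 33 mm across, 102 mm high; loose bystander. Origin at its foot.
- loupe: Black loupe, 37 mm across, 38 mm high; loose bystander. Origin at its foot.

How it is judged:
By the outcome, as a careful person would: the job done as asked, in the order asked, and still so for the second after the job is handed in, with the robot touching nothing.
It also fails if it takes over 54 s, if anything falls off the work surface, if the arm or the gripper's body presses on something with over 40 N, if the wrist force passes 120 N, or if a joint passes its speed limit or range.

## Working session

There is one attempt and no reset: what is moved stays moved. The work goes in short steps, Python scripts to look and compute and a tool call to move; the robot and the scene stay as the last step left them, time stands still between calls to the robot, and variables do not carry over. Pictures are saved under pics/ and viewed, and the job is handed in when it is done.

Besides the shell and the picture viewer there is one more tool, called after "Request:" by a JSON object that holds its "method" and its "body". servo_tool: Moves the arm, as the interface text tells. Shift numbers are shares of 3 cm and turn numbers shares of 0.12 rad, none past 1 either way. Its arguments: {"type":"object","properties":{"travel":{"type":"array","items":{"type":"array","items":{"type":"number","minimum":-1,"maximum":1}}},"rotation":{"type":"array","items":{"type":"array","items":{"type":"number","minimum":-1,"maximum":1}}},"gripper":{"type":"number"}},"required":["travel","rotation"]}

```bash
ls; mkdir -p pics; python3 - <<'E'
from station import r, optics
import cv2,numpy as np
s=r.read_state(); print(s, r.grasp_offset)
for n in("scene","top"):
    c=optics.capture(n); np.savez(f"{n}0.npz",**c); cv2.imwrite(f"pics/{n}0.png",c["frame"][:,:,::-1]); print(n,c["fx"],c["cx"],c["cy"],c["R"],c["t"])
E
```

```text
pics
{'time': 0.0, 'joints': array([ 1.07690243e+00,  2.45858795e-01,  1.55900704e+00,  4.35054676e-06,
        1.33869028e+00, -1.74118721e-01]), 'qvel': array([-1.05953469e-03,  6.27839250e-05,  6.12163006e-04,  2.62032428e-03,
       -2.13688684e-03,  6.70816899e-04]), 'joint_efforts': array([ 9.17878206e-04, -4.29491150e+01, -3.26143885e+01, -5.49173387e-05,
        5.17493070e-03, -3.13878267e-06]), 'tool_pos': array([0.20423006, 0.61685193, 0.40355513]), 'eef_rot': array([ 1.59207648e-01,  9.87244631e-01, -9.26785631e-04, -3.23841711e-04]), 'contact_force': array([-0.23260989,  0.56152046,  0.76747952]), 'ft_torque': array([0.00114614, 0.03334731, 0.00647619]), 'finger_gap': 0.997615137388756} 0.1547
scene 445.13848344766313 251.20219470311054 189.60133659085528 [[ 0.4950096  -0.86871479 -0.01732376]
 [-0.43290126 -0.22928993 -0.87179276]
 [ 0.75336711  0.43904526 -0.48956845]] [-0.38990691  0.29000511  0.48571422]
top 381.03962966502405 255.1067200095473 187.1664860671273 [[-0.0119085  -0.99987728 -0.0101791 ]
 [-0.98496414  0.01348427 -0.17223188]
 [ 0.172348    0.00797503 -0.98500384]] [-0.07044512  0.61226225  0.95361583]
```

View pics/scene0.png

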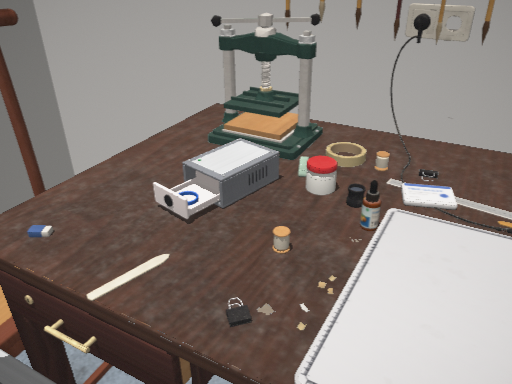

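View pics/top0.png

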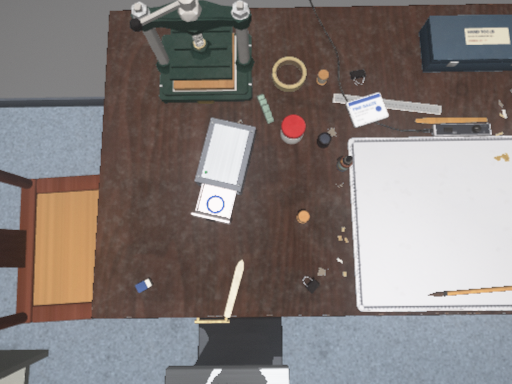

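The scene view shows the spool at (281,240), the keeper at (232,170) with its tray pulled out to (190,197). In the top view the spool is at (303,217), the ring at (215,204) and the tray front at (211,218). Next I'll measure them.

```bash
cat > h.py <<'E'
import numpy as np,cv2
def ray(c,u,v,z):
    R=c["R"];t=c["t"];C=-R.T@t
    d=R.T@np.array([(u-c["cx"])/c["fx"],(v-c["cy"])/c["fy"],1.])
    return C+d*(z-C[2])/d[2]
def tri(cs,uvs):
    A=[];b=[]
    for c,(u,v) in zip(cs,uvs):
        R=c["R"];t=c["t"];C=-R.T@t
        d=R.T@np.array([(u-c["cx"])/c["fx"],(v-c["cy"])/c["fy"],1.]);d/=np.linalg.norm(d)
        P=np.eye(3)-np.outer(d,d);A.append(P);b.append(P@C)
    x=np.linalg.lstsq(np.vstack(A),np.hstack(b),rcond=None)[0]
    return x,[np.linalg.norm(A[i]@x-b[i]) for i in range(len(A))]
def proj(c,X):
    p=c["R"]@np.asarray(X)+c["t"];return np.array([c["fx"]*p[0]/p[2]+c["cx"],c["fy"]*p[1]/p[2]+c["cy"]])
def cents(c,mask,mn=6):
    n,l,s,ce=cv2.connectedComponentsWithStats(mask.astype(np.uint8))
    return [(s[i,4],ce[i].round(2),s[i,:4]) for i in range(1,n) if s[i,4]>=mn]
E
python3 - <<'E'
from h import *
S=dict(np.load("scene0.npz"));T=dict(np.load("top0.npz"))
for n,c in(("scene",S),("top",T)):
    h=cv2.cvtColor(c["frame"],cv2.COLOR_RGB2HSV)
    H,s,v=[h[...,i].astype(int) for i in range(3)]
    print(n,"blue");[print(*x) for x in cents(c,(H>105)&(H<130)&(s>120)&(v>70),15)]
    print(n,"orange");[print(*x) for x in cents(c,(H>7)&(H<20)&(s>110)&(v>120),15)]
t=T["frame"][110:235,180:330,::-1];cv2.imwrite("pics/tz.png",cv2.resize(t,None,fx=5,fy=4.8,interpolation=cv2.INTER_CUBIC)[:600,:800])
t=S["frame"][130:260,145:295,::-1];cv2.imwrite("pics/sz.png",cv2.resize(t,None,fx=5,fy=4.6,interpolation=cv2.INTER_CUBIC)[:600,:800])
E
```

```text
scene blue
94 [190.05 196.27] [179 191  19  14]
20 [ 38.25 227.35] [ 34 226   9   4]
59 [ 34.61 233.17] [ 28 230  13   7]
scene orange
29 [286.97   4.34] [286   0   3  10]
29 [358.55   3.59] [357   0   4   8]
68 [441.35  10.79] [438   0   7  22]
91 [489.22  10.26] [485   0   9  21]
1276 [262.26 124.1 ] [224 112  74  28]
61 [382.85 153.75] [376 151  14   6]
35 [380.66 168.43] [374 166  14   5]
36 [371.53 202.39] [364 200  16   5]
58 [505.19 223.43] [498 221  14   7]
159 [281.09 230.92] [272 226  19  11]
43 [279.91 250.14] [272 246  18   7]
386 [  4.42 313.44] [  0 285  15  51]
20 [  7.2 334.3] [  3 332  10   6]
109 [ 96.45 372.53] [ 84 362  24  22]
top blue
33 [363.33  99.3 ] [349  95  30  10]
top orange
515 [206.15  81.55] [174  34  60  55]
74 [323.28  74.01] [319  70  10   9]
346 [449.66 119.74] [416 117  71   7]
6818 [ 64.88 246.64] [ 33 189  66 117]
122 [302.89 216.07] [296 210  14  13]
29 [ 27.69 266.97] [ 25 261   6  12]
182 [479.93 290.55] [448 287  64   8]
30 [ 48.6  312.17] [ 45 307   7  13]
```

```bash
python3 - <<'E'
from h import *
for n,(r0,r1,c0,c1) in {"top":(115,230,180,320),"scene":(135,225,145,290)}.items():
    c=np.load(n+"0.npz");t=c["frame"][r0:r1,c0:c1,::-1]
    cv2.imwrite(f"pics/{n}_z.png",cv2.resize(t,None,fx=5,fy=5,interpolation=cv2.INTER_CUBIC))
E
```

```text
(no output)
```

View pics/top_z.png

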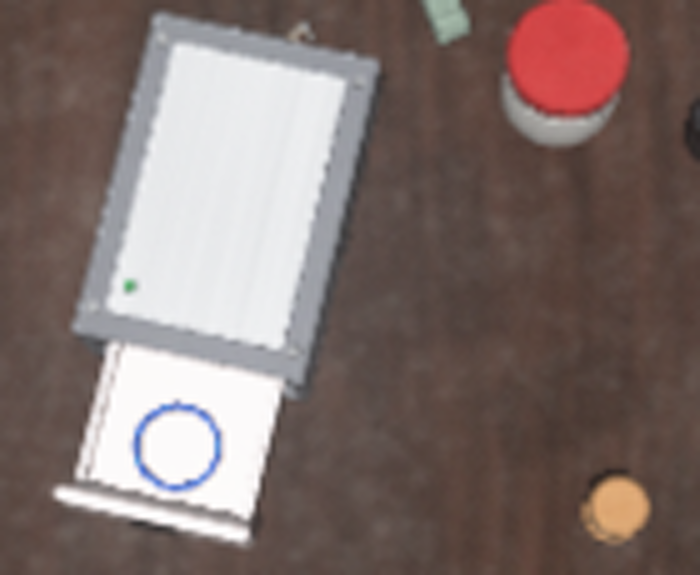

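View pics/scene_z.png

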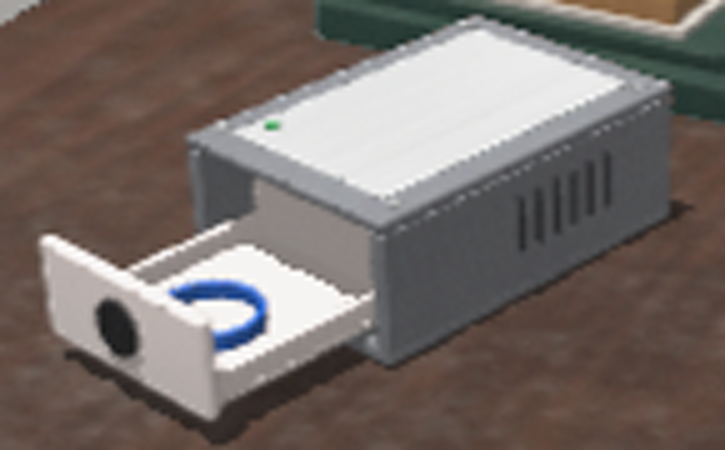

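```bash
python3 - <<'E'
from h import *
S=dict(np.load("scene0.npz"));T=dict(np.load("top0.npz"))
f=lambda x,y:((x+.5)/5+180-.5,(y+.5)/5+115-.5)
g=lambda x,y:((x+.5)/5+145-.5,(y+.5)/5+135-.5)
P=[ray(T,*f(*p),.07) for p in((155,14),(379,64),(75,328),(300,395))]
bl,br,fl,fr=P
for p in P:print(p.round(4))
print("lens",np.linalg.norm(bl-fl),np.linalg.norm(br-fr),np.linalg.norm(bl-br),np.linalg.norm(fl-fr))
ang=lambda d:np.arctan2(d[1],d[0])
print("yaws",ang(bl-fl),ang(br-fr),ang(bl-br)-np.pi/2,ang(fl-fr)-np.pi/2)
Ps=[ray(S,*g(*p),.07) for p in((478,16),(672,86),(190,137),(376,228))]
for p in Ps:print("S",p.round(4))
bl,br,fl,fr=Ps
print("yaws",ang(bl-fl),ang(br-fr),ang(bl-br)-np.pi/2,ang(fl-fr)-np.pi/2)
# green led, both
print("led",tri([T,S],[f(130,286),g(272,126)]))
# ring
h=cv2.cvtColor(T["frame"],cv2.COLOR_RGB2HSV);H,s,v=[h[...,i].astype(int) for i in range(3)]
m=(H>100)&(H<130)&(s>50);m[:195]=0;m[216:]=0;m[:,:203]=0;m[:,228:]=0
ys,xs=np.nonzero(m);e=cv2.fitEllipse(np.c_[xs,ys].astype(np.float32));print("ring",len(xs),e,ray(T,*e[0],.026))
h=cv2.cvtColor(S["frame"],cv2.COLOR_RGB2HSV);H,s,v=[h[...,i].astype(int) for i in range(3)]
m=(H>100)&(H<130)&(s>60);m[:188]=0;m[210:]=0;m[:,:170]=0;m[:,210:]=0
ys,xs=np.nonzero(m);print("S ring bbox",xs.min(),xs.max(),ys.min(),ys.max())
# spool
print("spool T",ray(T,303.3,216,.04),"S",ray(S,281.3,231,.04),tri([T,S],[(303.3,216.),(281.3,231)]))
for p in((57,492),(250,540)):print("front",ray(T,*f(*p),.058))
for p in((46,238),(214,322)):print("frontS",ray(S,*g(*p),.058))
print("pad S",g(117,327))
for n,q in(("jar",((293,124),.067)),("loupe",((324,140),.038)),("bottle",((345,162),.1))):print(n,ray(T,*q[0],q[1]))
t=T["frame"][195:235,280:330,::-1];cv2.imwrite("pics/spT.png",cv2.resize(t,None,fx=12,fy=12,interpolation=cv2.INTER_CUBIC))
t=S["frame"][220:260,255:305,::-1];cv2.imwrite("pics/spS.png",cv2.resize(t,None,fx=12,fy=12,interpolation=cv2.INTER_CUBIC))
E
```

```text
[0.8    0.0388 0.07  ]
[ 0.7702 -0.0811  0.07  ]
[0.6289 0.0792 0.07  ]
[ 0.5919 -0.0381  0.07  ]
lens 0.1758370427183413 0.18335872320104485 0.12357872939262868 0.12291179837936016
yaws -0.23159906975371183 -0.2370090112571513 -0.24410411165798518 -0.30541257331347405
S [0.7976 0.0346 0.07  ]
S [ 0.7682 -0.0839  0.07  ]
S [0.6257 0.0759 0.07  ]
S [ 0.5934 -0.0406  0.07  ]
yaws -0.23583698330773364 -0.2427781169909757 -0.2426716697446749 -0.2702962113404874
led (array([0.65082108, 0.05068138, 0.07017851]), [np.float64(5.2443410442645257e-05), np.float64(5.244341044275289e-05)])
ring 65 ((214.97149658203125, 203.94004821777344), (16.370180130004883, 16.493162155151367), 78.26023864746094) [0.57159309 0.03063697 0.026     ]
S ring bbox 179 197 191 204
spool T [ 0.53462802 -0.2043204   0.04      ] S [ 0.53214212 -0.20682106  0.04      ] (array([ 0.53508398, -0.20496169,  0.03752407]), [np.float64(0.0004076099017733359), np.float64(0.00040760990177333663)])
front [0.54447284 0.08922508 0.058     ]
front [ 0.51825045 -0.01122486  0.058     ]
frontS [0.5420163  0.08646742 0.058     ]
frontS [ 0.51984251 -0.01477252  0.058     ]
pad S (168.0, 200.0)
jar [ 0.77914992 -0.1819092   0.067     ]
loupe [ 0.74224167 -0.26809585  0.038     ]
bottle [ 0.66476945 -0.307603    0.1       ]
```

View pics/spT.png

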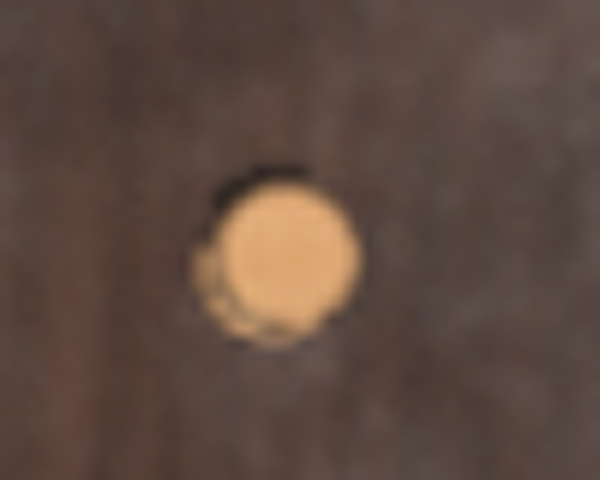

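View pics/spS.png

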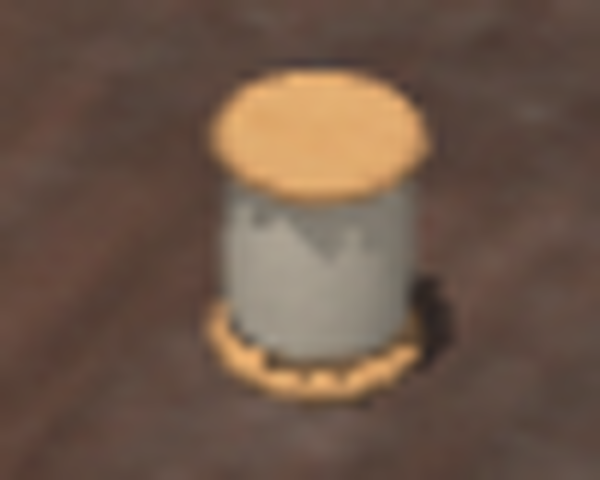

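```bash
cat >> h.py <<'E'
from scipy.spatial.transform import Rotation as Ro
YAW=-0.243
SP=np.array([.534,-.2063]); RG=np.array([.570,.0293])
def plan(target,pos,quat,yaw=YAW):
    R=Ro.from_quat(quat)
    x=np.array([-np.cos(yaw),-np.sin(yaw),0]);y=np.array([-np.sin(yaw),np.cos(yaw),0])
    G=Ro.from_matrix(np.c_[x,y,[0,0,-1]])
    rv=(R.inv()*G).as_rotvec()
    print("turn share",(rv/.12).round(3),"| shift share in goal frame",(G.inv().apply(np.asarray(target)-pos)/.03).round(3))
E
python3 - <<'E'
from h import *
from station import r
s=r.read_state()
plan([*SP,.30],s["tool_pos"],s["eef_rot"])
E
```

```text
turn share [-0.015 -0.003 -0.64 ] | shift share in goal frame [-17.271 -23.988   3.455]
```

Request:
{"method": "servo_tool", "body": {"travel": [[0,0,0],[-0.576,-0.8,0.115],[-0.576,-0.8,0.115],[-0.576,-0.8,0.115],[-0.576,-0.8,0.115],[-0.576,-0.8,0.115],[-0.576,-0.8,0.115],[-0.576,-0.8,0.115],[-0.576,-0.8,0.115],[-0.576,-0.8,0.115],[-0.576,-0.8,0.115],[-0.576,-0.8,0.115]], "rotation": [[-0.015,0,-0.64],[0,0,0],[0,0,0],[0,0,0],[0,0,0],[0,0,0],[0,0,0],[0,0,0],[0,0,0],[0,0,0],[0,0,0],[0,0,0]], "gripper": 0.15}}

```text
time: 1.1
tool_pos: [0.3254, 0.3137, 0.3658]
eef_rot: [0.121, 0.993, 0.001, -0.0]
contact_force: [1.5, 0.3, -0.6]
finger_gap: 0.85
```

Request:
{"method": "servo_tool", "body": {"travel": [[-0.576,-0.8,0.115],[-0.576,-0.8,0.115],[-0.576,-0.8,0.115],[-0.576,-0.8,0.115],[-0.576,-0.8,0.115],[-0.576,-0.8,0.115],[-0.576,-0.8,0.115],[-0.576,-0.8,0.115],[-0.576,-0.8,0.115],[-0.576,-0.8,0.115],[-0.576,-0.8,0.115],[-0.576,-0.8,0.115]], "rotation": [[0,0,0],[0,0,0],[0,0,0],[0,0,0],[0,0,0],[0,0,0],[0,0,0],[0,0,0],[0,0,0],[0,0,0],[0,0,0],[0,0,0]]}}

```text
time: 2.1
tool_pos: [0.4574, -0.0157, 0.3239]
eef_rot: [0.121, 0.993, 0.001, -0.0]
contact_force: [-0.2, -0.8, -0.0]
finger_gap: 0.85
```

Request:
{"method": "servo_tool", "body": {"travel": [[-0.576,-0.8,0.115],[-0.576,-0.8,0.115],[-0.576,-0.8,0.115],[-0.576,-0.8,0.115],[-0.576,-0.8,0.115],[-0.576,-0.8,0.115],[-0.576,-0.8,0.115],[0,0,0],[0,0,0]], "rotation": [[0,0,0],[0,0,0],[0,0,0],[0,0,0],[0,0,0],[0,0,0],[0,0,0],[0,0,0],[0,0,0]]}}

```text
time: 2.85
tool_pos: [0.5343, -0.2074, 0.2992]
eef_rot: [0.122, 0.993, 0.001, -0.0]
contact_force: [-0.0, 0.8, 0.4]
finger_gap: 0.852
```

```bash
python3 - <<'E'
from h import *
from station import r,optics
s=r.read_state();print(s["time"],s["tool_pos"],s["finger_gap"],s["contact_force"])
plan([*SP,.034+.1547],s["tool_pos"],s["eef_rot"])
for n in("scene","top"):
    c=optics.capture(n);cv2.imwrite(f"pics/{n}1.png",c["frame"][:,:,::-1])
E
```

```text
2.85 [ 0.53428185 -0.20739214  0.29920987] 0.8522515111914989 [-0.03080733  0.77287928  0.35175522]
turn share [ 0.02  -0.011 -0.016] | shift share in goal frame [0.018 0.033 3.684]
```

View pics/scene1.png

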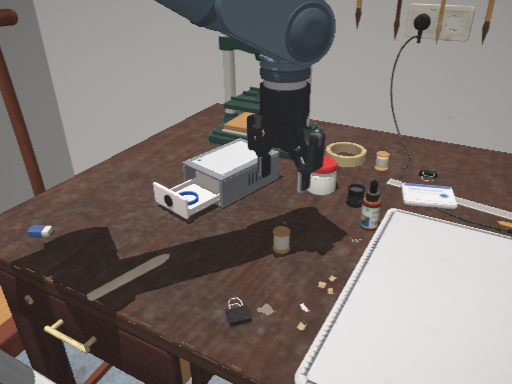

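The gripper, at scene (287,170), hangs straight above the spool at (281,240), so I'll descend and close.

Request:
{"method": "servo_tool", "body": {"travel": [[0.02,0.03,0.6],[0,0,0.6],[0,0,0.6],[0,0,0.5],[0,0,0.5],[0,0,0.45],[0,0,0.43],[0,0,0],[0,0,0]], "rotation": [[0,0,0],[0,0,0],[0,0,0],[0,0,0],[0,0,0],[0,0,0],[0,0,0],[0,0,0],[0,0,0]]}}

```text
time: 3.7
tool_pos: [0.5338, -0.2046, 0.189]
eef_rot: [0.121, 0.993, 0.001, -0.001]
contact_force: [-0.1, -0.4, 0.8]
finger_gap: 0.851
```

Request:
{"method": "servo_tool", "body": {"travel": [[0,0,0],[0,0,0],[0,0,0],[0,0,0],[0,0,0],[0,0,0],[0,0,0],[0,0,0]], "rotation": [[0,0,0],[0,0,0],[0,0,0],[0,0,0],[0,0,0],[0,0,0],[0,0,0],[0,0,0]], "gripper": 0.8}}

```text
time: 4.37
tool_pos: [0.5346, -0.2055, 0.1908]
eef_rot: [0.121, 0.993, 0.0, 0.001]
contact_force: [-0.5, 1.2, 6.5]
finger_gap: 0.301
```

```bash
python3 - <<'E'
from h import *
from station import r,optics
s=r.read_state();print(s["time"],s["tool_pos"],s["finger_gap"],s["contact_force"])
c=optics.capture("scene");t=c["frame"][160:260,210:350,::-1];cv2.imwrite("pics/g1.png",cv2.resize(t,None,fx=5,fy=5,interpolation=cv2.INTER_CUBIC))
E
```

```text
4.3667 [ 0.53458372 -0.20552804  0.19077083] 0.3008992381229885 [-0.46970873  1.2291356   6.50997769]
```

View pics/g1.png

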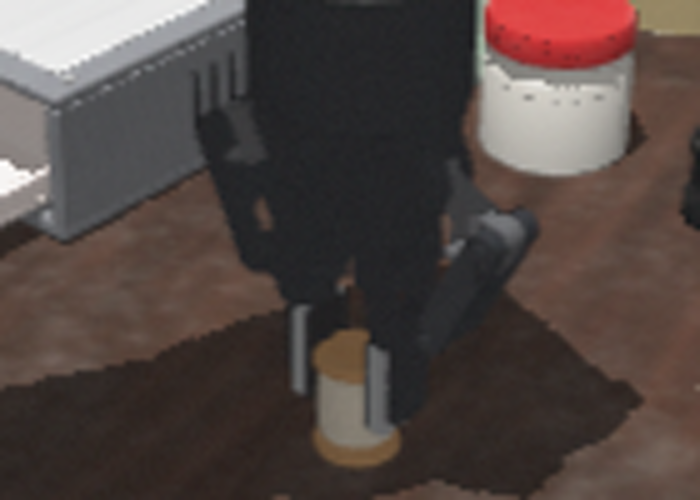

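Request:
{"method": "servo_tool", "body": {"travel": [[0,0,0],[0,0,0],[0,0,0],[0,0,0]], "rotation": [[0,0,0],[0,0,0],[0,0,0],[0,0,0]]}}

```text
time: 4.75
tool_pos: [0.5346, -0.2055, 0.1908]
eef_rot: [0.121, 0.993, 0.0, 0.001]
contact_force: [0.3, 0.9, 7.2]
finger_gap: 0.3
```

```bash
python3 - <<'E'
from h import *
from station import r,optics
s=r.read_state();print(s["time"],s["tool_pos"],s["finger_gap"],s["contact_force"],s["ft_torque"])
c=optics.capture("scene");t=c["frame"][200:260,240:320,::-1];cv2.imwrite("pics/g2.png",cv2.resize(t,None,fx=9,fy=9,interpolation=cv2.INTER_CUBIC))
c=optics.capture("top");t=c["frame"][170:240,250:350,::-1];cv2.imwrite("pics/g2t.png",cv2.resize(t,None,fx=7,fy=7,interpolation=cv2.INTER_CUBIC))
E
```

```text
4.75 [ 0.53459123 -0.20551638  0.19078639] 0.3001971704628198 [0.27592475 0.93447443 7.15022709] [0.14944422 0.15105426 0.03639989]
```

View pics/g2.png

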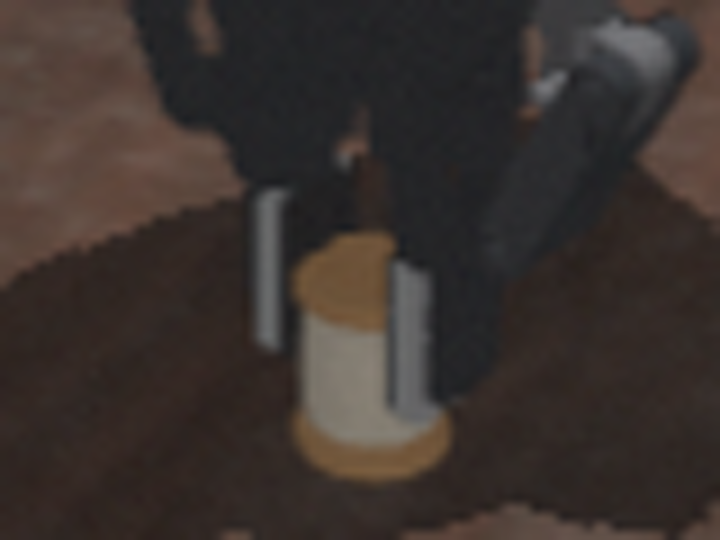

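View pics/g2t.png

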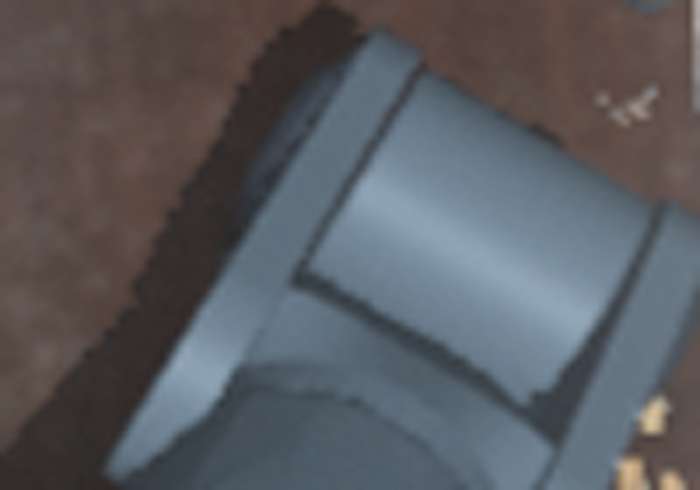

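Request:
{"method": "servo_tool", "body": {"travel": [[0,0,-0.2],[0,0,-0.4],[0,0,-0.5],[0,0,-0.6],[0,0,-0.6],[0,0,-0.5],[0,0,-0.2],[0,0,0]], "rotation": [[0,0,0],[0,0,0],[0,0,0],[0,0,0],[0,0,0],[0,0,0],[0,0,0],[0,0,0]]}}

```text
time: 5.52
tool_pos: [0.5345, -0.2056, 0.2819]
eef_rot: [0.121, 0.993, -0.0, 0.002]
contact_force: [0.3, -0.6, 0.0]
finger_gap: 0.303
```

```bash
python3 - <<'E'
from h import *
from station import r,optics
s=r.read_state();print(s["time"],s["tool_pos"],s["finger_gap"],s["contact_force"])
plan([*RG,.28],s["tool_pos"],s["eef_rot"])
c=optics.capture("scene");np.savez("lift.npz",**c);t=c["frame"][150:250,220:340,::-1];cv2.imwrite("pics/g3.png",cv2.resize(t,None,fx=6,fy=6,interpolation=cv2.INTER_CUBIC))
# expected spool centre projections
p=s["tool_pos"]
for dz in(.1908,.1508):print(dz,proj(c,[p[0],p[1],p[2]-dz]),(proj(c,[p[0],p[1],p[2]-dz])-[220,150])*6)
E
```

```text
5.5167 [ 0.5344632  -0.20559367  0.28191333] 0.303235394061864 [ 0.34826166 -0.64709286  0.00278036]
turn share [0.004 0.033 0.   ] | shift share in goal frame [0.734 7.885 0.064]
0.1908 [281.73392163 205.16451426] [370.40352978 330.98708555]
0.1508 [282.12829835 184.42896638] [372.76979013 206.57379829]
```

View pics/g3.png

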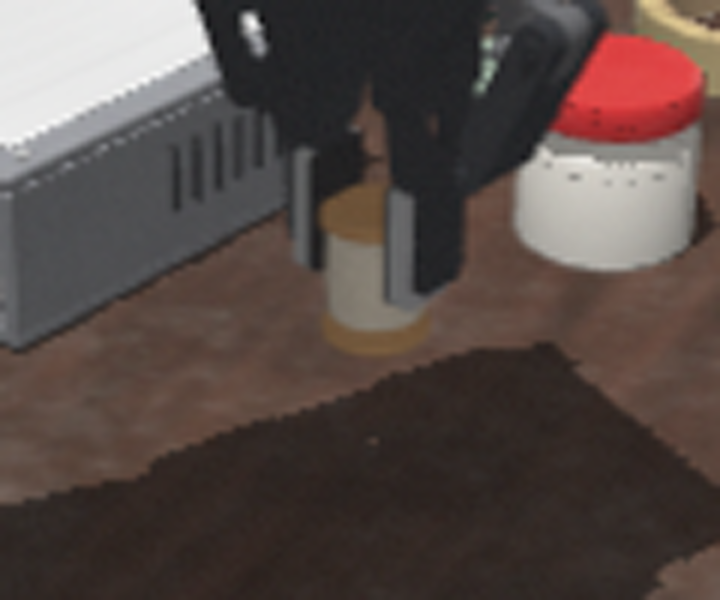

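The spool is lifted and upright, with its foot at about (375,330) in the crop as expected. Now I'll move it over the ring.

Request:
{"method": "servo_tool", "body": {"travel": [[0.03,0.3,0],[0.06,0.6,0],[0.085,0.9,0],[0.085,0.9,0],[0.085,0.9,0],[0.085,0.9,0],[0.085,0.9,0],[0.085,0.9,0],[0.07,0.8,0],[0.04,0.5,0],[0.025,0.29,0],[0,0,0.06]], "rotation": [[0,0,0],[0,0,0],[0,0,0],[0,0,0],[0,0,0],[0,0,0],[0,0,0],[0,0,0],[0,0,0],[0,0,0],[0,0,0],[0,0,0]]}}

```text
time: 6.57
tool_pos: [0.5692, 0.0315, 0.2772]
eef_rot: [0.12, 0.993, 0.001, -0.001]
contact_force: [0.7, -0.9, -0.6]
finger_gap: 0.303
```

Request:
{"method": "servo_tool", "body": {"travel": [[0,0,0],[0,0,0]], "rotation": [[0,0,0],[0,0,0]]}}

```text
time: 6.73
tool_pos: [0.5692, 0.0291, 0.2775]
eef_rot: [0.122, 0.993, 0.001, -0.001]
contact_force: [0.9, 0.5, 0.2]
finger_gap: 0.304
```

```bash
python3 - <<'E'
from h import *
from station import r,optics
s=r.read_state();print(s["time"],s["tool_pos"],s["finger_gap"],s["contact_force"])
plan([*RG,.2125],s["tool_pos"],s["eef_rot"])
c=optics.capture("scene");t=c["frame"][120:220,140:260,::-1];cv2.imwrite("pics/g4.png",cv2.resize(t,None,fx=6,fy=6,interpolation=cv2.INTER_CUBIC))
p=s["tool_pos"]
print((proj(c,[p[0],p[1],p[2]-.1908])-[140,120])*6, (proj(c,[*RG,.018])-[140,120])*6)
E
```

```text
6.7333 [0.56924755 0.0291448  0.27747314] 0.30439661854062927 [0.85101848 0.51579235 0.22824251]
turn share [ 0.012 -0.01  -0.006] | shift share in goal frame [-0.023  0.011  2.166]
[259.93531995 300.90761975] [279.26060565 478.16445698]
```

View pics/g4.png

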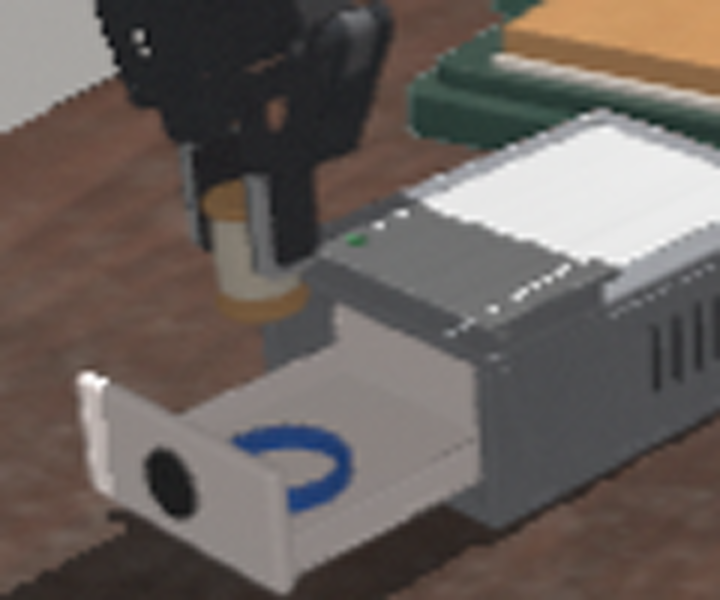

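```bash
python3 - <<'E'
from h import *
c=np.load("scene0.npz")
p=np.array([.56925,.02914,.27747])
f=lambda X:(proj(c,X)-[140,120])*6+2.5
a=np.linspace(0,2*np.pi,73)
for n,C,rad,z in(("ring",RG,.024,.026),("ringbot",RG,.024,.018),("foot",p,.0155,p[2]-.1908),("top",p,.0155,p[2]-.1508)):
    q=np.array([f([C[0]+rad*np.cos(t),C[1]+rad*np.sin(t),z]) for t in a]);print(n,f([C[0],C[1],z]).round(0),q.min(0).round(0),q.max(0).round(0))
E
```

```text
ring [280. 461.] [209. 426.] [350. 497.]
ringbot [282. 481.] [211. 446.] [352. 517.]
foot [262. 303.] [215. 283.] [309. 325.]
top [251. 193.] [203. 174.] [299. 213.]
```

Ring, foot and top flange all project where they are seen, to within about 0.5 mm. I'll lower the spool.

Request:
{"method": "servo_tool", "body": {"travel": [[-0.02,0.01,0.3],[0,0,0.5],[0,0,0.5],[0,0,0.4],[0,0,0.25],[0,0,0.15],[0,0,0.1],[0,0,0]], "rotation": [[0,0,0],[0,0,0],[0,0,0],[0,0,0],[0,0,0],[0,0,0],[0,0,0],[0,0,0]]}}

```text
time: 7.45
tool_pos: [0.5702, 0.0299, 0.2118]
eef_rot: [0.121, 0.993, 0.001, -0.0]
contact_force: [-0.9, 0.7, -0.2]
finger_gap: 0.303
```

Request:
{"method": "servo_tool", "body": {"travel": [[0,0,0.03],[0,0,0.03],[0,0,0.03],[0,0,0]], "rotation": [[0,0,0],[0,0,0],[0,0,0],[0,0,0]]}}

```text
time: 7.78
tool_pos: [0.5703, 0.0301, 0.2097]
eef_rot: [0.121, 0.993, 0.001, 0.0]
contact_force: [-0.1, -0.8, -0.3]
finger_gap: 0.302
```

```bash
python3 - <<'E'
from h import *
from station import r,optics
s=r.read_state();print(s["time"],s["tool_pos"],s["finger_gap"],s["contact_force"])
plan([*RG,.2088],s["tool_pos"],s["eef_rot"])
c=optics.capture("scene");t=c["frame"][120:220,140:260,::-1];cv2.imwrite("pics/g5.png",cv2.resize(t,None,fx=6,fy=6,interpolation=cv2.INTER_CUBIC))
E
```

```text
7.7833 [0.57030875 0.03006614 0.20971865] 0.3015158819460613 [-0.10900989 -0.75511383 -0.34752955]
turn share [0.015 0.005 0.001] | shift share in goal frame [ 0.004 -0.027  0.031]
```

View pics/g5.png

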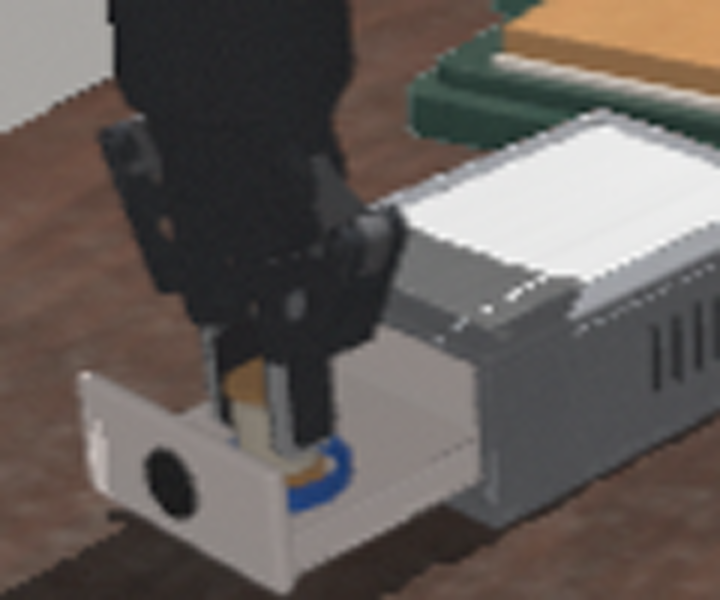

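The spool sits inside the ring, its foot at about (300,465). I'll settle it to contact and let go.

Request:
{"method": "servo_tool", "body": {"travel": [[0,-0.02,0.03],[0,0,0.02],[0,0,0]], "rotation": [[0,0,0],[0,0,0],[0,0,0]]}}

```text
time: 8.08
tool_pos: [0.5705, 0.0294, 0.2088]
eef_rot: [0.121, 0.993, 0.001, 0.001]
contact_force: [-1.3, -1.1, 4.2]
finger_gap: 0.296
```

Request:
{"method": "servo_tool", "body": {"travel": [[0,0,0],[0,0,0],[0,0,0],[0,0,0],[0,0,0],[0,0,0]], "rotation": [[0,0,0],[0,0,0],[0,0,0],[0,0,0],[0,0,0],[0,0,0]], "gripper": 0.45}}

```text
time: 8.58
tool_pos: [0.57, 0.0295, 0.2078]
eef_rot: [0.121, 0.993, 0.001, 0.0]
contact_force: [-0.1, -0.2, -0.7]
finger_gap: 0.552
```

Request:
{"method": "servo_tool", "body": {"travel": [[0,0,-0.15],[0,0,-0.4],[0,0,-0.7],[0,0,-0.9],[0,0,-0.9],[0,0,-0.6],[0,0,0]], "rotation": [[0,0,0],[0,0,0],[0,0,0],[0,0,0],[0,0,0],[0,0,0],[0,0,0]]}}

```text
time: 9.17
tool_pos: [0.5716, 0.0291, 0.3238]
eef_rot: [0.121, 0.993, 0.001, 0.005]
contact_force: [0.4, 0.0, -0.1]
finger_gap: 0.551
```

```bash
python3 - <<'E'
from h import *
from station import r,optics
s=r.read_state();print(s["time"],s["tool_pos"],s["finger_gap"],s["contact_force"])
c=optics.capture("scene");np.savez("pl.npz",**c);t=c["frame"][120:220,140:260,::-1];cv2.imwrite("pics/g6.png",cv2.resize(t,None,fx=6,fy=6,interpolation=cv2.INTER_CUBIC))
E
```

```text
9.1667 [0.57159391 0.02911725 0.32375594] 0.5508918072354869 [ 0.37310615  0.03453274 -0.06286821]
```

View pics/g6.png

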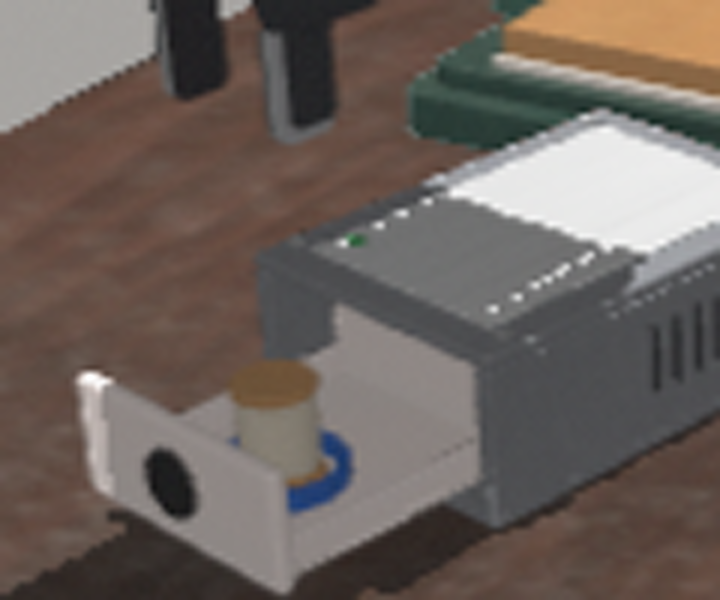

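The spool stands free in the ring, its top at (275,385) in the crop. Next I'll move back in front of the pad with the fingers shut.

Request:
{"method": "servo_tool", "body": {"travel": [[0.25,0,0],[0.6,0,0],[0.8,0,0],[0.7,0,0],[0.4,0,0],[0,0,0],[0,0,0]], "rotation": [[0,0,0],[0,0,0],[0,0,0],[0,0,0],[0,0,0],[0,0,0],[0,0,0]], "gripper": 1.0}}

```text
time: 9.8
tool_pos: [0.4891, 0.0493, 0.3162]
eef_rot: [0.121, 0.993, 0.001, -0.001]
contact_force: [1.1, -0.2, 0.3]
finger_gap: -0.001
```

```bash
python3 - <<'E'
from h import *
from station import r,optics
s=r.read_state();print(s["time"],s["tool_pos"],s["finger_gap"],s["contact_force"])
u=np.array([np.cos(YAW),np.sin(YAW)])
plan([*(RG-.083*u),.194],s["tool_pos"],s["eef_rot"])
E
```

```text
9.8 [0.48909437 0.049314   0.31621824] -0.0014747042081358396 [ 1.07632026 -0.22225723  0.30825276]
turn share [ 0.013 -0.016  0.002] | shift share in goal frame [-1.100e-02  1.000e-03  4.074e+00]
```

Request:
{"method": "servo_tool", "body": {"travel": [[0,0,0.3],[0,0,0.6],[0,0,0.7],[0,0,0.7],[0,0,0.65],[0,0,0.5],[0,0,0.35],[0,0,0.27],[0,0,0],[0,0,0]], "rotation": [[0,0,0],[0,0,0],[0,0,0],[0,0,0],[0,0,0],[0,0,0],[0,0,0],[0,0,0],[0,0,0],[0,0,0]]}}

```text
time: 10.63
tool_pos: [0.4903, 0.0492, 0.1952]
eef_rot: [0.121, 0.993, 0.001, 0.0]
contact_force: [0.6, 0.3, -0.2]
finger_gap: -0.001
```

```bash
python3 - <<'E'
from h import *
from station import r,optics
s=r.read_state();print(s["time"],s["tool_pos"],s["finger_gap"],s["contact_force"])
u=np.array([np.cos(YAW),np.sin(YAW)])
plan([*(RG-.083*u),.194],s["tool_pos"],s["eef_rot"])
for n,(r0,c0) in(("scene",(120,120)),("top",(150,160))):
    c=optics.capture(n);t=c["frame"][r0:r0+100,c0:c0+120,::-1];cv2.imwrite(f"pics/p1{n}.png",cv2.resize(t,None,fx=6,fy=6,interpolation=cv2.INTER_CUBIC))
E
```

```text
10.6333 [0.49030271 0.04922022 0.19520183] -0.0009227027858254157 [ 0.64805213  0.26827798 -0.19075502]
turn share [ 0.015 -0.001 -0.001] | shift share in goal frame [ 0.028 -0.005  0.04 ]
```

View pics/p1scene.png

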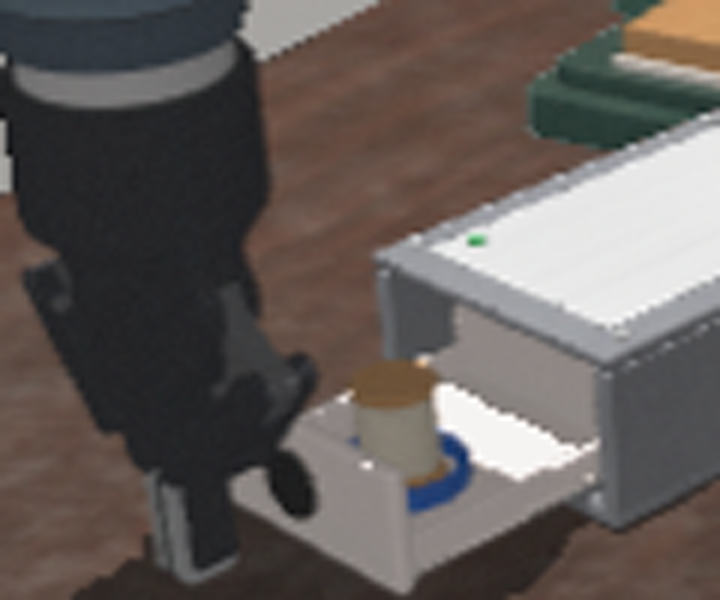

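View pics/p1top.png

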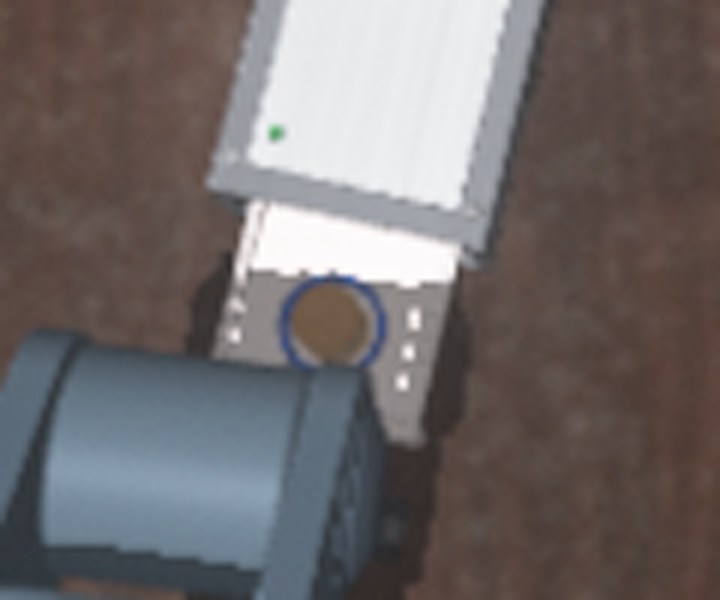

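Fingers are shut in front of the pad at scene-crop (295,482), and the spool still stands in its ring. Now the slow approach and press.

Request:
{"method": "servo_tool", "body": {"travel": [[-0.07,0,0.02],[-0.07,0,0],[-0.07,0,0],[-0.07,0,0],[-0.07,0,0],[-0.07,0,0],[-0.07,0,0],[-0.07,0,0],[-0.07,0,0],[-0.07,0,0]], "rotation": [[0,0,0],[0,0,0],[0,0,0],[0,0,0],[0,0,0],[0,0,0],[0,0,0],[0,0,0],[0,0,0],[0,0,0]]}}

```text
time: 11.57
tool_pos: [0.5106, 0.0442, 0.1947]
eef_rot: [0.121, 0.993, 0.001, 0.0]
contact_force: [0.2, 0.0, -0.3]
finger_gap: 0.005
```

Request:
{"method": "servo_tool", "body": {"travel": [[-0.05,0,0],[-0.05,0,0],[-0.05,0,0],[-0.05,0,0],[-0.05,0,0],[-0.05,0,0]], "rotation": [[0,0,0],[0,0,0],[0,0,0],[0,0,0],[0,0,0],[0,0,0]]}}

```text
time: 12.07
tool_pos: [0.5188, 0.0422, 0.1945]
eef_rot: [0.121, 0.993, 0.001, -0.001]
contact_force: [-4.1, 0.5, 2.4]
finger_gap: 0.0
```

```bash
cat >> h.py <<'E'
def st(s):
    u=np.array([np.cos(YAW),np.sin(YAW)]);l=np.array([-u[1],u[0]])
    d=s["tool_pos"][:2]-RG;F=s["contact_force"]
    print("t",round(s["time"],2),"along %.1f lat %.1f z %.1f mm"%(d@u*1e3+47,d@l*1e3,s["tool_pos"][2]*1e3),"F axial %.1f lat %.1f z %.1f"%(-F[:2]@u,F[:2]@l,F[2]))
E
python3 - <<'E'
from h import *
from station import r,optics
s=r.read_state();st(s)
c=optics.capture("scene");t=c["frame"][120:220,120:240,::-1];cv2.imwrite(f"pics/p2.png",cv2.resize(t,None,fx=6,fy=6,interpolation=cv2.INTER_CUBIC))
E
```

```text
t 12.07 along -5.8 lat 0.2 z 194.5 mm F axial 4.1 lat -0.5 z 2.4
```

View pics/p2.png

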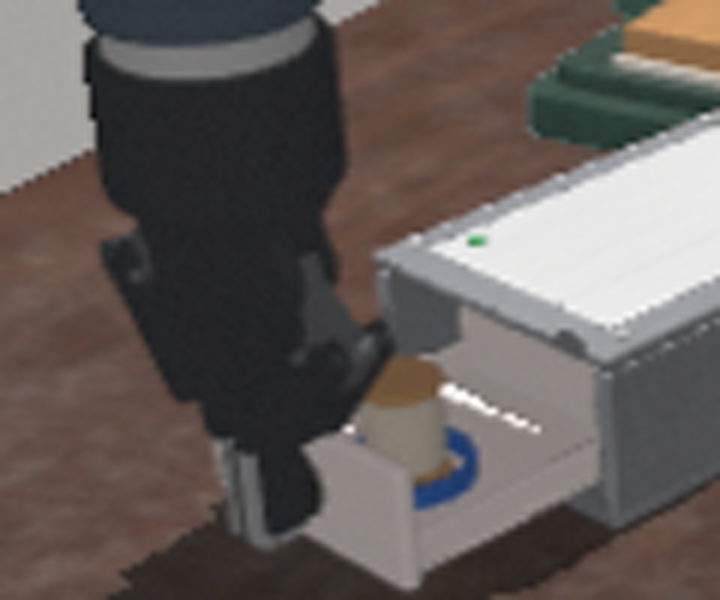

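Contact on the pad with about 4 N; the tray has moved in about 5 mm and the spool is standing. I'll continue slowly.

Request:
{"method": "servo_tool", "body": {"travel": [[-0.06,0,0],[-0.06,0,0],[-0.06,0,0],[-0.06,0,0],[-0.06,0,0],[-0.06,0,0],[-0.06,0,0],[-0.06,0,0],[-0.06,0,0],[-0.06,0,0],[-0.06,0,0],[-0.06,0,0]], "rotation": [[0,0,0],[0,0,0],[0,0,0],[0,0,0],[0,0,0],[0,0,0],[0,0,0],[0,0,0],[0,0,0],[0,0,0],[0,0,0],[0,0,0]]}}

```text
time: 13.12
tool_pos: [0.54, 0.037, 0.1945]
eef_rot: [0.121, 0.993, 0.001, -0.0]
contact_force: [-4.5, 2.3, 0.5]
finger_gap: 0.001
```

```bash
python3 - <<'E'
from h import *
from station import r
st(r.read_state())
E
```

```text
t 13.12 along 16.0 lat 0.3 z 194.5 mm F axial 4.9 lat 1.2 z 0.5
```

Request:
{"method": "servo_tool", "body": {"travel": [[-0.05,0,0],[-0.05,0,0],[-0.05,0,0],[-0.05,0,0],[-0.05,0,0],[-0.05,0,0],[-0.05,0,0],[-0.05,0,0],[-0.05,0,0],[-0.05,0,0]], "rotation": [[0,0,0],[0,0,0],[0,0,0],[0,0,0],[0,0,0],[0,0,0],[0,0,0],[0,0,0],[0,0,0],[0,0,0]]}}

```text
time: 13.95
tool_pos: [0.5544, 0.0335, 0.1945]
eef_rot: [0.121, 0.993, 0.001, -0.001]
contact_force: [-5.0, 2.9, 1.3]
finger_gap: 0.002
```

```bash
python3 - <<'E'
from h import *
from station import r
st(r.read_state())
E
```

```text
t 13.95 along 30.9 lat 0.3 z 194.5 mm F axial 5.6 lat 1.6 z 1.3
```

Request:
{"method": "servo_tool", "body": {"travel": [[-0.03,0,0],[-0.03,0,0]], "rotation": [[0,0,0],[0,0,0]]}}

```text
time: 14.12
tool_pos: [0.5562, 0.0331, 0.1945]
eef_rot: [0.121, 0.993, 0.001, -0.001]
contact_force: [-5.5, 2.1, 1.6]
finger_gap: 0.002
```

Request:
{"method": "servo_tool", "body": {"travel": [[-0.03,0,0],[-0.03,0,0]], "rotation": [[0,0,0],[0,0,0]]}}

```text
time: 14.28
tool_pos: [0.5579, 0.0326, 0.1945]
eef_rot: [0.121, 0.993, 0.001, -0.001]
contact_force: [-4.8, 3.0, 1.5]
finger_gap: 0.001
```

Request:
{"method": "servo_tool", "body": {"travel": [[-0.03,0,0],[-0.03,0,0]], "rotation": [[0,0,0],[0,0,0]]}}

```text
time: 14.45
tool_pos: [0.5597, 0.0322, 0.1945]
eef_rot: [0.121, 0.993, 0.001, -0.001]
contact_force: [-6.3, 2.2, 1.3]
finger_gap: 0.0
```

Request:
{"method": "servo_tool", "body": {"travel": [[-0.03,0,0],[-0.03,0,0]], "rotation": [[0,0,0],[0,0,0]]}}

```text
time: 14.62
tool_pos: [0.5614, 0.0318, 0.1945]
eef_rot: [0.121, 0.993, 0.001, -0.001]
contact_force: [-5.1, 3.2, 2.4]
finger_gap: -0.001
```

Request:
{"method": "servo_tool", "body": {"travel": [[-0.03,0,0],[-0.03,0,0]], "rotation": [[0,0,0],[0,0,0]]}}

```text
time: 14.78
tool_pos: [0.5631, 0.0314, 0.1944]
eef_rot: [0.121, 0.993, 0.001, -0.001]
contact_force: [-5.3, 2.5, 2.3]
finger_gap: 0.004
```

Request:
{"method": "servo_tool", "body": {"travel": [[-0.03,0,0],[-0.03,0,0]], "rotation": [[0,0,0],[0,0,0]]}}

```text
time: 14.95
tool_pos: [0.5648, 0.031, 0.1945]
eef_rot: [0.121, 0.993, 0.001, -0.001]
contact_force: [-6.6, 2.5, 1.4]
finger_gap: -0.005
```

Request:
{"method": "servo_tool", "body": {"travel": [[-0.03,0,0],[-0.03,0,0]], "rotation": [[0,0,0],[0,0,0]]}}

```text
time: 15.12
tool_pos: [0.5665, 0.0306, 0.1945]
eef_rot: [0.121, 0.993, 0.001, -0.001]
contact_force: [-6.7, 3.6, 2.5]
finger_gap: -0.002
```

Request:
{"method": "servo_tool", "body": {"travel": [[-0.03,0,0],[-0.03,0,0]], "rotation": [[0,0,0],[0,0,0]]}}

```text
time: 15.28
tool_pos: [0.568, 0.0302, 0.1944]
eef_rot: [0.121, 0.993, 0.001, -0.002]
contact_force: [-10.2, 4.0, 5.4]
finger_gap: -0.0
```

Request:
{"method": "servo_tool", "body": {"travel": [[-0.02,0,0]], "rotation": [[0,0,0]]}}

```text
time: 15.37
tool_pos: [0.5684, 0.0301, 0.1944]
eef_rot: [0.121, 0.993, 0.001, -0.002]
contact_force: [-11.3, 4.1, 6.7]
finger_gap: 0.003
```

Request:
{"method": "servo_tool", "body": {"travel": [[-0.02,0,0]], "rotation": [[0,0,0]]}}

```text
time: 15.45
tool_pos: [0.5688, 0.0301, 0.1944]
eef_rot: [0.121, 0.993, 0.001, -0.003]
contact_force: [-12.8, 5.1, 8.3]
finger_gap: 0.005
```

Axial force is 13.7 N and rising with the buffer's stiffness. Hold briefly, then back off.

Request:
{"method": "servo_tool", "body": {"travel": [[0,0,0]], "rotation": [[0,0,0]]}}

```text
time: 15.53
tool_pos: [0.5688, 0.0301, 0.1944]
eef_rot: [0.121, 0.993, 0.001, -0.003]
contact_force: [-11.3, 4.8, 7.8]
finger_gap: -0.0
```

Request:
{"method": "servo_tool", "body": {"travel": [[0.05,0,0],[0.05,0,0],[0.05,0,0],[0.05,0,0],[0.05,0,0],[0.05,0,0],[0.05,0,0],[0.05,0,0],[0.08,0,0],[0.15,0,0],[0,0,0]], "rotation": [[0,0,0],[0,0,0],[0,0,0],[0,0,0],[0,0,0],[0,0,0],[0,0,0],[0,0,0],[0,0,0],[0,0,0],[0,0,0]]}}

```text
time: 16.45
tool_pos: [0.5514, 0.0339, 0.1953]
eef_rot: [0.121, 0.993, 0.001, 0.001]
contact_force: [-0.5, 0.1, -0.1]
finger_gap: 0.002
```

```bash
python3 - <<'E'
from h import *
from station import r,optics
st(r.read_state())
for n,(r0,c0) in(("scene",(120,120)),("top",(150,160))):
    c=optics.capture(n);t=c["frame"][r0:r0+100,c0:c0+120,::-1];cv2.imwrite(f"pics/p3{n}.png",cv2.resize(t,None,fx=6,fy=6,interpolation=cv2.INTER_CUBIC))
E
```

```text
t 16.45 along 27.9 lat 0.0 z 195.3 mm F axial 0.5 lat -0.0 z -0.1
```

View pics/p3scene.png

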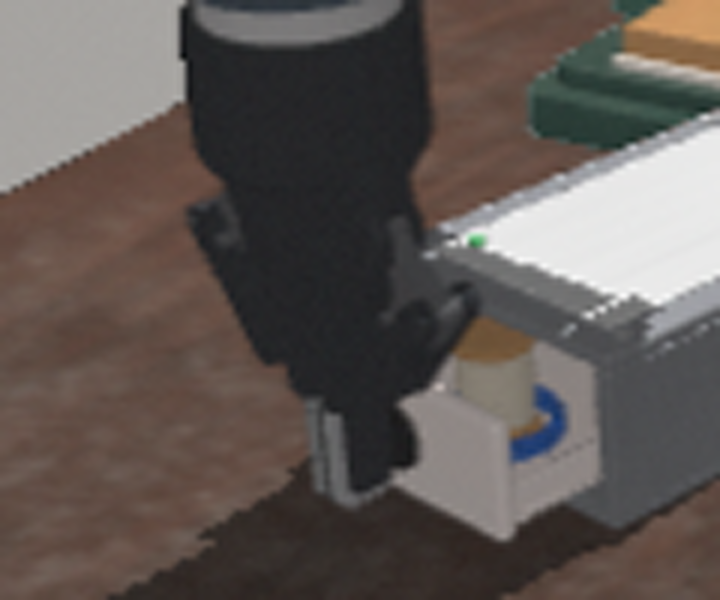

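The force is zero and the tray is holding in, its front at (455,465), with the spool standing in the ring. I'll back away, lift, wait and check.

Request:
{"method": "servo_tool", "body": {"travel": [[0.2,0,0],[0.5,0,0],[0.5,0,0],[0.5,0,0],[0.2,0,0],[0,0,-0.4],[0,0,-0.8],[0,0,-0.8],[0,0,-0.8],[0,0,-0.8],[0,0,-0.4],[0,0,0]], "rotation": [[0,0,0],[0,0,0],[0,0,0],[0,0,0],[0,0,0],[0,0,0],[0,0,0],[0,0,0],[0,0,0],[0,0,0],[0,0,0],[0,0,0]]}}

```text
time: 17.55
tool_pos: [0.4977, 0.0473, 0.319]
eef_rot: [0.121, 0.993, 0.001, 0.004]
contact_force: [0.7, 0.2, 0.1]
finger_gap: -0.001
```

Request:
{"method": "servo_tool", "body": {"travel": [[0.8,0.8,-0.5],[0.8,0.8,-0.5],[0,0.8,0],[0,0.8,0],[0,0.8,0],[0,0.8,0],[0,0,0],[0,0,0],[0,0,0],[0,0,0],[0,0,0],[0,0,0]], "rotation": [[0,0,0],[0,0,0],[0,0,0],[0,0,0],[0,0,0],[0,0,0],[0,0,0],[0,0,0],[0,0,0],[0,0,0],[0,0,0],[0,0,0]]}}

```text
time: 18.55
tool_pos: [0.4841, 0.1982, 0.3449]
eef_rot: [0.122, 0.993, 0.001, 0.0]
contact_force: [-0.6, -0.3, 0.3]
finger_gap: 0.0
```

```bash
python3 - <<'E'
from h import *
from station import r,optics
s=r.read_state();st(s);print(s["qvel"].round(3))
for n,(r0,c0) in(("scene",(120,120)),("top",(130,160))):
    c=optics.capture(n);t=c["frame"][r0:r0+100,c0:c0+120,::-1];cv2.imwrite(f"pics/p4{n}.png",cv2.resize(t,None,fx=6,fy=6,interpolation=cv2.INTER_CUBIC))
    if n=="scene":cv2.imwrite("pics/full.png",c["frame"][:,:,::-1])
E
```

```text
t 18.55 along -77.0 lat 143.2 z 344.9 mm F axial 0.5 lat -0.4 z 0.3
[ 0.004 -0.002 -0.002  0.002  0.002 -0.   ]
```

View pics/p4scene.png

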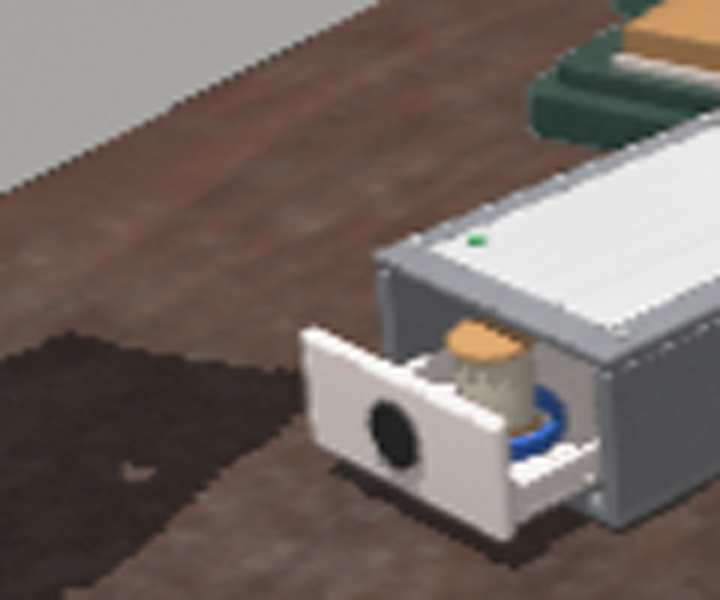

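View pics/p4top.png

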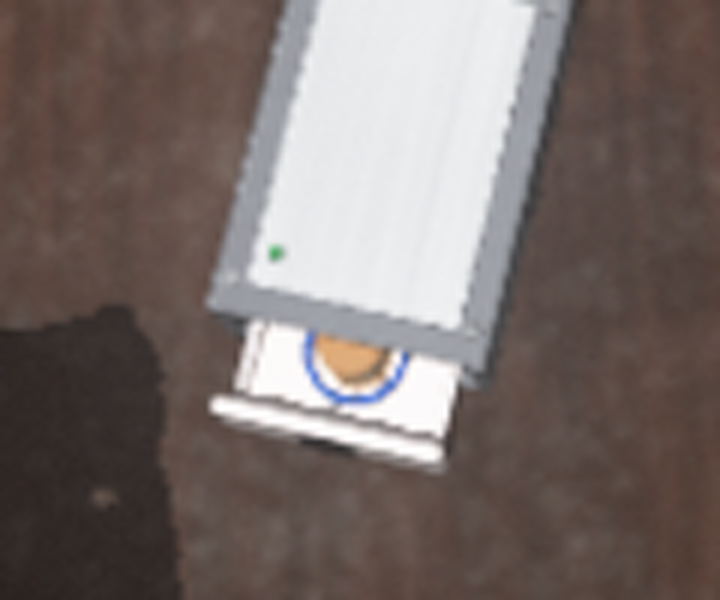

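View pics/full.png

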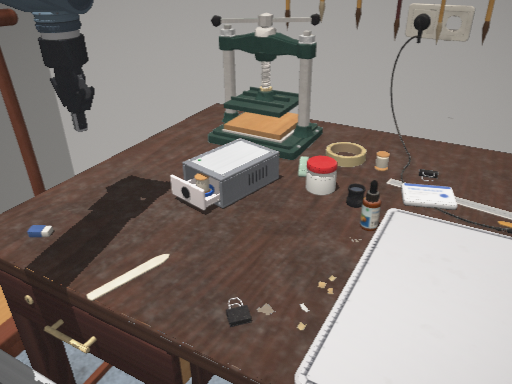

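The tray front is in the same place (scene crop (405,435)) 2 s after release, the spool stands in the ring (490,375), and the other things on the table are unmoved. I'll hand in.

```bash
python3 - <<'E'
from h import *
from station import r,optics
c=optics.capture("scene")
u=np.array([np.cos(YAW),np.sin(YAW)])
p=ray(c,(395+.5)/6+119.5,(436+.5)/6+119.5,.036);print("pad travel mm",((p[:2]-RG)@u+.047)*1e3)
print(r.job_done())
E
```

```text
pad travel mm 46.176075683261345
the job is handed in; nothing more can be done
None
```

The linen spool is standing in the blue ring, and the tray is pressed in and latched. I've handed the job in; no verdict was reported.

- **Spool:** I gripped it across the top flange, set it down upright in the ring and let go. Before lowering, the spool and ring were within about 0.5 mm of where I had measured them.
- **Press:** With the fingers shut, I pushed slowly on the pad. The resistance was about 5–7 N until the buffer, where it rose to 13.7 N along the housing axis. Sideways and upward friction brought the total hand force to about 16 N, under the 22 N limit. I then backed off.
- **Last checks:** About 2 s after release the tray front had not moved, at about 46 mm of travel. That is within the 37–61 mm latched range. The spool was still upright in the ring, the hand was clear and touching nothing, and the other things on the table looked unmoved. The clock was at about 18.7 s.
- **Disagreements:** The two cameras differed by 2–3 mm, so I used the average. The gripper read 0.30 open on the 31 mm flange where I expected 0.36, but it held firmly. I put this down to a nonlinear gripper reading.

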